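# Foam into the table dishes

## Robot

A 6-joint arm with a two-finger parallel gripper is mounted at the origin on a cart in front of the work surface, level with it; the furniture and walls round the work are solid. World frame = base frame: x ahead of the robot, y to its left, z up, the work surface at z = 0. Lengths are in m, angles in rad, forces in N, time in s.
With the tool pointing down it reaches from about 0.35 to 0.85 m from the base axis. Payload 8.1 kg.
Tool frame: the origin (TCP) lies between the finger pads; the fingertips stand 11 mm ahead of it and the grasp point (between the pads) lies 8 mm behind it (robot.tips_ahead is the distance from the TCP to the fingertips, in m); z points along the fingers, y is the line along which they close (so a half turn about z gives the same grasp; the last joint's range is limited). The gripper opens to 93 mm and grips with 3 to 60 N. Pads are 15 mm wide; open, the fingers measure 128 mm over their backs; the gripper's body (75 mm by 188 mm) begins 65 mm behind the grasp point.
Start: joints at [-0.085, 0.13, 1.488, -0, 1.523, -0.085], TCP at [0.6, 0, 0.23] pointing down, gripper open.
Joint ranges: [-2.96, 2.96], [-0.89, 2.26], [0.02, 2.5], [-1.34, 4.48], [0, 2.73], [-2.66, 2.66]. Speed limits (rad/s): [2.39, 2.39, 2.79, 3.14, 3.14, 3.14].

## Interface

Orientations are given as a rotation vector (axis times angle).
In Python, from plant import robot gives the robot as it stands. The module is installed in compiled form; this text tells all that it offers.
- The arm moves only by the tool move_arm, never from a script. Its argument "deltas" is one flat list of numbers, 7 for each row, row after row: the shift along the tool's x, y, z in m, then the turn, a rotation vector about the tool's x, y, z in rad, then the opening, from 0 (shut) to 1 (fully open). A call has 1 to 12 rows; each row is the pose to reach, as a shift and turn from the pose commanded when the call began, along the tool's axes at that moment; what a row does not reach only later rows make up. A row lasts 1/8 s, in which the tool goes at most 62.5 mm and 10.7 degrees, less where a joint would pass 70% of its speed; a pose out of reach is approached as far as the arm can. A call with a gripper value outside its range is refused whole. The fingers move at their own pace and stop on an object; "squeeze" is the grip in N (left out, the last holds). Time passes only in rows, so rows that repeat a pose let the fingers close. It gives the time, the measured TCP pose, the force, the opening and the grip force at its end, in the units of the state.
- robot.read_state(): the state, without advancing time (a new reading comes with each control period).
- robot.read_camera(name): name is "scene" or "side" or "wrist"; returns (picture, depth): 384x512x3 uint8, red, green, blue; 384x512 float32, m along the optical axis (not along the pixel's ray), 0 where there is no reading.
- robot.camera_model(name): a dict with "K" (3x3 intrinsics, pixels), "k1" (the pictures are not rectified: a ray, as slopes to the right and down, at radius r is drawn at 1 + k1 r^2 times it, then the intrinsics apply), "R" (3x3) and "t" (3): a world point X has camera coordinates R X + t; the wrist camera has in their place "tool_from_camera" (4x4, takes a point from camera to tool coordinates, whose origin is the TCP and whose axes are the flange's). Camera axes: x right, y down, z forward; pixel columns grow to the right and rows downward; lengths in m; the calibration is good to about 2 mm. A picture is of the moment at which its call begins: read the wrist's pose just before it. camera_model takes no time and is no camera call.
- robot.close_job(): hands the job in; it is judged then, once.
Trained networks look in the newest picture that a camera, given by its name, has taken for a name from the list of things; names that differ only in an ending like _2 or _b are one class to them, and where a whole thing is asked for, a point or a joint stands for the part that bears it (a point fixed in the world has none). Each returns a list of dicts, best first, with "confidence" (0 to 1); they miss things now and then, are a little off and sometimes report something else, mostly with a low value. They report only what shows in the picture. A call takes as long as a camera call. They do not tell look-alikes from the thing itself.
- robot.recognise(camera, label): "uv" ([column, row] in pixels, amid what is visible of it).
The state is a dict: "t": time; "q": joint angles; "dq": joint speeds; "joint_torque": joint torques, N m; "tool_pos": TCP position; "orientation": TCP orientation; "force": force on the tool from outside, world axes, zero at the start; "wrist_torque": the same for the moment, N m; "opening": finger opening in m; "gripper_force": force on a finger pad.
Only numpy, scipy, OpenCV 4.12 (cv2) and the standard library are available. Lean on these libraries where they do the work, as an engineer would, in place of code of your own. Each camera call takes 0.05 s, during which the arm holds its last target. There are 200 camera calls.

## Task

Get the four cream-white table dishes ready for arranging: seat each of the four cut pieces of green floral foam in the dish it was cut for - the long brick in the long trough, the half brick in the short trough, the thick round plug in the larger bowl and the thin one in the smaller bowl - upright, flat on the dish floor, about in the middle, and let go. Leave the dishes, the big sloping foam offcut and the stack of tags where they are.

Things in the scene. Friction and masses are not known exactly. Their poses are not given: they have to be found in the camera images.
- long_brick_centre (a point): Green dry floral foam, rigid and light; a grip of about 10 N holds it. Point at the middle of the piece, half-way up (35 mm above its underside). The longest block: 104 long (its x axis) x 48 wide (y) x 70 mm high; about 40 g. Gripped across its 48 mm width.
- half_brick_centre (a point): Green dry floral foam, rigid and light; a grip of about 10 N holds it. Point at the middle of the piece, half-way up (35 mm above its underside). The shorter block: 66 long (its x axis) x 48 wide (y) x 70 mm high; about 30 g. Gripped across its 48 mm width.
- wide_plug_centre (a point): Green dry floral foam, rigid and light; a grip of about 10 N holds it. Point at the middle of the piece, half-way up (35 mm above its underside). The thick upright cylinder: 62 mm in diameter, 70 mm high; about 30 g.
- narrow_plug_centre (a point): Green dry floral foam, rigid and light; a grip of about 10 N holds it. Point at the middle of the piece, half-way up (35 mm above its underside). The thin upright cylinder: 44 mm in diameter, 70 mm high; about 20 g. To the left of the foam, beyond a glue gun and its thin cord, stands a tall fixed carton (0.3 m high, from about x = 0.42, y = 0.42 outward): keep arm and gripper clear of it.
- long_trough: Cream-white glazed stoneware dish standing loose on the table. Origin at the middle of its underside, z up; its floor is 4 mm thick and its rim 18 mm high. The longer rectangular trough: inside 120 (its x axis) x 64 mm (y) at the floor, walls leaning slightly outward, 138 x 82 mm over the rim.
- short_trough: Cream-white glazed stoneware dish standing loose on the table. Origin at the middle of its underside, z up; its floor is 4 mm thick and its rim 18 mm high. The shorter rectangular trough: inside 82 (its x axis) x 64 mm (y) at the floor, walls leaning slightly outward, 100 x 82 mm over the rim.
- wide_bowl: Cream-white glazed stoneware dish standing loose on the table. Origin at the middle of its underside, z up; its floor is 4 mm thick and its rim 18 mm high. The larger round bowl: inside 78 mm in diameter at the floor, about 96 mm over the rim.
- narrow_bowl: Cream-white glazed stoneware dish standing loose on the table. Origin at the middle of its underside, z up; its floor is 4 mm thick and its rim 18 mm high. The smaller round bowl: inside 60 mm in diameter at the floor, about 78 mm over the rim.
- offcut: A fifth, bigger piece of green foam with one top edge sloped away, 68 (x) x 130 (y) x 66 mm (z): an offcut, not for use, at the right end of the row of dishes. Origin at the middle of its underside.
- tags: A small flat stack of brown card tags, 43 (x) x 73 (y) x 11 mm (z). Origin at the middle of its underside.
Not all that is in view belongs to the job. What is shaped like the part that bears half_brick_centre but yellow is not meant.

How it is judged:
By the outcome, as a careful person would: the job done as asked, in the order asked, and still so for the second after the job is handed in, with the robot touching nothing.
It also fails if it takes over 115 s, if anything falls off the work surface, if the arm or the gripper's body presses on something with over 40 N, if the wrist force passes 120 N, or if a joint passes its speed limit or range.

## Working session

There is one attempt and no reset: what is moved stays moved. The work goes in short steps, Python scripts to look and compute and a tool call to move; the robot and the scene stay as the last step left them, time stands still between calls to the robot, and variables do not carry over. Pictures are saved under pics/ and viewed, at most 14 in all, crops included, and the job is handed in when it is done.

Besides the shell and the picture viewer there is one more tool, called after "Call:" as name(argument=value, ...) on one line, values as JSON. move_arm: Moves the arm, as the interface text tells. Its arguments: {"type":"object","properties":{"deltas":{"type":"array","items":{"type":"number"}},"squeeze":{"type":"number"}},"required":["deltas"]}

```bash
mkdir -p pics; cat > h.py <<'E'
import numpy as np, cv2
from plant import robot
from scipy.spatial.transform import Rotation as Rn
def cloud(name):
    s=robot.read_state(); pic,d=robot.read_camera(name); m=robot.camera_model(name)
    K=np.array(m["K"],float);k1=m["k1"]
    v,u=np.mgrid[0:384,0:512]; xd=(u-K[0,2])/K[0,0]; yd=(v-K[1,2])/K[1,1]
    x,y=xd.copy(),yd.copy()
    for _ in range(8):
        f=1+k1*(x*x+y*y); x=xd/f;y=yd/f
    P=np.stack([x*d,y*d,d],-1)
    if "R" in m: W=(P-np.array(m["t"]))@np.array(m["R"])
    else:
        T=np.array(m["tool_from_camera"]); R=Rn.from_rotvec(s["orientation"]).as_matrix()
        W=(P@T[:3,:3].T+T[:3,3])@R.T+np.array(s["tool_pos"])
    W[d==0]=np.nan
    return pic,W
def save(pic,n): cv2.imwrite("pics/"+n,cv2.cvtColor(pic,cv2.COLOR_RGB2BGR))
E
python3 - <<'E'
from h import *
print(robot.read_state(), robot.tips_ahead)
for c in ["scene","side","wrist"]:
    p,W=cloud(c); save(p,c+".png"); np.savez(c+".npz",p=p,W=W)
    print(c,robot.camera_model(c))
L=["long_brick_centre","half_brick_centre","wide_plug_centre","narrow_plug_centre","long_trough","short_trough","wide_bowl","narrow_bowl","offcut","tags"]
for l in L:
    W=np.load("scene.npz")["W"]
    for r in robot.recognise("scene",l)[:3]:
        u,v=map(int,r["uv"]); print(l,u,v,round(r["confidence"],2),W[v,u].round(3))
E
```

```text
{'t': 0.0, 'q': array([-8.53774881e-02,  1.31137715e-01,  1.48927548e+00, -2.91182382e-05,
        1.52301303e+00, -8.53858209e-02]), 'dq': array([ 3.36751871e-05,  6.85147746e-04,  8.90725422e-04, -6.81571497e-04,
        1.50845517e-03,  5.23997255e-04]), 'joint_torque': array([-1.61290725e-03, -5.59853125e+01, -4.91755986e+01,  7.67333270e-02,
        3.59135563e-02, -2.97389461e-04]), 'tool_pos': array([5.99445835e-01, 7.25805624e-05, 2.28603533e-01]), 'orientation': array([-2.22045186e+00, -2.22047351e+00,  1.88960120e-03]), 'force': array([ 0.02176048, -0.92690579,  0.25382132]), 'wrist_torque': array([-0.00490823,  0.01749781,  0.01537055]), 'gripper_force': 0.0, 'opening': 0.0926781187328645} 0.011
scene {'K': array([[428.3177555 ,   0.        , 255.48339632],
       [  0.        , 428.3177555 , 189.34922049],
       [  0.        ,   0.        ,   1.        ]]), 'k1': -0.012853780328734136, 'R': array([[ 0.70231884, -0.71181887, -0.00788297],
       [-0.5538244 , -0.53940866, -0.6342845 ],
       [ 0.44724353,  0.44983574, -0.77305952]]), 't': array([-0.48429695,  0.29419246,
[... 885 characters left out ...]
     [ 0.00000000e+00,  0.00000000e+00,  0.00000000e+00,
         1.00000000e+00]])}
long_brick_centre 178 151 0.6 [0.502 0.202 0.07 ]
half_brick_centre 154 141 0.64 [0.473 0.307 0.068]
half_brick_centre 148 174 0.59 [0.365 0.2   0.058]
wide_plug_centre 228 145 0.9 [0.651 0.102 0.062]
wide_plug_centre 225 175 0.73 [0.574 0.039 0.01 ]
narrow_plug_centre 249 163 0.53 [ 0.637 -0.021  0.069]
long_trough 186 192 0.55 [ 0.431  0.087 -0.001]
short_trough 229 220 0.81 [ 0.454 -0.11   0.001]
wide_bowl 299 268 0.67 [ 0.48  -0.393  0.002]
narrow_bowl 262 243 0.63 [ 0.463 -0.253  0.007]
offcut 348 295 0.63 [ 0.481 -0.564  0.066]
tags 185 190 0.47 [0.434 0.095 0.   ]
tags 223 177 0.46 [0.563 0.038 0.009]
```

View pics/scene.png

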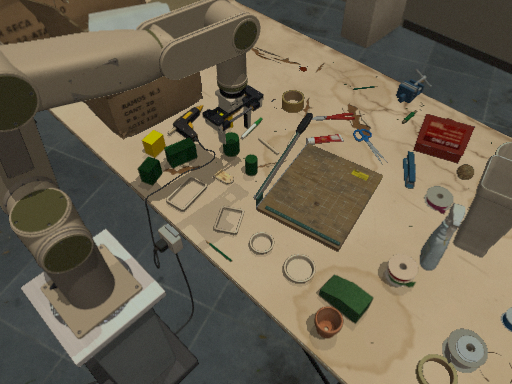

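View pics/side.png

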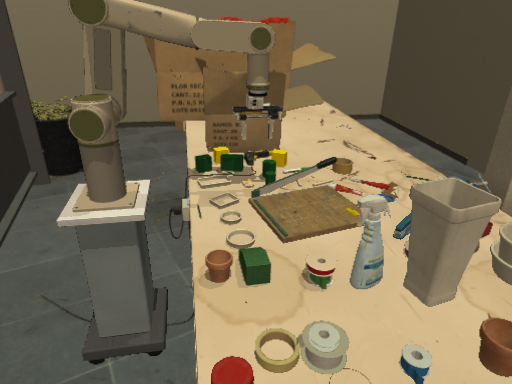

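The scene picture shows the long brick near (180,152), half brick (150,170), plugs (231,145) and (251,163), dishes along (187,193), (228,220), (262,243), (299,268), offcut (346,297) and tags (224,176). The yellow look-alike is at (153,143).

```bash
cat >> h.py <<'E'
def greens(p,W,zmin=0.055,zmax=0.085):
    hsv=cv2.cvtColor(p,cv2.COLOR_RGB2HSV)
    g=(hsv[...,0]>50)&(hsv[...,0]<90)&(hsv[...,1]>100)&(W[...,2]>zmin)&(W[...,2]<zmax)
    n,l,st,_=cv2.connectedComponentsWithStats(g.astype(np.uint8))
    for i in range(1,n):
        if st[i,4]<40: continue
        Q=W[l==i]; r=cv2.minAreaRect((Q[:,:2]*1000).astype(np.float32))
        print("green px",st[i,:2]+st[i,2:4]//2,st[i,4],"z",np.median(Q[:,2]).round(4),"mm",np.round(r[0],1),np.round(r[1],1),round(r[2],1))
def rims(p,W,boxes,z0=0.010,z1=0.024):
    hsv=cv2.cvtColor(p,cv2.COLOR_RGB2HSV)
    for n,(cx,cy,h) in boxes.items():
        m=(abs(W[...,0]-cx)<h)&(abs(W[...,1]-cy)<h)&(W[...,2]>z0)&(W[...,2]<z1)&(hsv[...,1]<90)
        Q=W[m]
        if len(Q)<20: print(n,len(Q)); continue
        r=cv2.minAreaRect((Q[:,:2]*1000).astype(np.float32)); 
        print(n,len(Q),"z",np.median(Q[:,2]).round(4),"mm",np.round(r[0],1),np.round(r[1],1),round(r[2],1),"bb",Q.min(0).round(3),Q.max(0).round(3))
E
python3 - <<'E'
from h import *
for c in ["scene","side","wrist"]:
    f=np.load(c+".npz");p,W=f["p"],f["W"]; print(c)
    greens(p,W)
    B=dict(lt=(.431,.087,.085),st=(.454,-.11,.07),nb=(.463,-.253,.06),wb=(.48,-.393,.065),tags=(.56,.04,.06))
    rims(p,W,B)
# top-down height map from scene+side
H=np.zeros((600,600,3),np.uint8)
for c in ["scene","side"]:
    f=np.load(c+".npz");p,W=f["p"],f["W"]
    ok=np.isfinite(W[...,0])&(W[...,2]>-.02)&(W[...,2]<.12)
    a=((W[ok][:,0]-.25)*1000);b=((.5-W[ok][:,1])*600)
    k=(a>=0)&(a<600)&(b>=0)&(b<600)
    for i,j,cc in zip(a[k].astype(int),b[k].astype(int),p[ok][k]): cv2.circle(H,(i,j),2,[int(t) for t in cc[::-1]],-1)
E
```

```text
scene
green px [232 139] 156 z 0.0682 mm [683.2 114.5] [67.9 46.7] 41.5
green px [180 148] 328 z 0.0685 mm [520.3 218. ] [ 53.5 104.7] 77.5
green px [251 161] 108 z 0.0679 mm [655.6 -10.5] [42.5 40.4] 59.5
green px [149 166] 223 z 0.0684 mm [387.4 225.5] [64.9 51. ] 17.0
green px [353 298] 692 z 0.0639 mm [ 487.9 -575.6] [68.8 87.5] 1.2
lt 242 z 0.0167 mm [425.3  71.7] [138.2  86.1] 12.7 bb [0.353 0.023 0.01 ] [0.497 0.124 0.023]
st 219 z 0.0166 mm [ 449.3 -113.8] [101.7  81. ] 30.7 bb [ 0.39  -0.171  0.01 ] [ 0.508 -0.06   0.023]
nb 168 z 0.0168 mm [ 460.8 -253. ] [76.7 74.5] 4.6 bb [ 0.422 -0.291  0.01 ] [ 0.499 -0.215  0.024]
wb 235 z 0.0168 mm [ 474.3 -397. ] [93.7 94. ] 67.5 bb [ 0.427 -0.446  0.01 ] [ 0.522 -0.351  0.023]
tags 9
side
green px [203 159] 86 z 0.0678 mm [383.5 222.9] [62.9 54.6] 22.2
green px [232 158] 127 z 0.0683 mm [520.  210.8] [52.  99.8] 70.6
green px [269 164] 79 z 0.069 mm [677.1 110.3] [52.4 53.2] 7.9
green px [270 175] 61 z 0.0679 mm [653.1 -11.3] [49.7 37.9] 78.4
green px [255 259] 459 z 0.0656 mm [ 488. -578.] [67.  88.8] 1.2
lt 153 z 0.016 mm [422.5  70.1] [133.1  87.6] 11.3 bb [0.352 0.018 0.01 ] [0.493 0.125 0.022]
st 157 z 0.0163 mm [ 447.4 -117.2] [100.2  83.3] 30.0 bb [ 0.391 -0.172  0.01 ] [ 0.504 -0.062  0.022]
nb 119 z 0.017 mm [ 458.8 -255.6] [73.9 78. ] 15.7 bb [ 0.421 -0.295  0.01 ] [ 0.497 -0.216  0.024]
wb 189 z 0.0172 mm [ 473.6 -400.8] [94.5 94.1] 84.0 bb [ 0.426 -0.448  0.01 ] [ 0.52  -0.352  0.022]
tags 2
wrist
lt 2034 z 0.0186 mm [425.3  73.6] [137.7  82. ] 10.7 bb [0.353 0.024 0.01 ] [0.499 0.123 0.022]
st 473 z 0.0187 mm [ 449.6 -111. ] [98.7 77.2] 30.6 bb [ 0.392 -0.125  0.01 ] [ 0.509 -0.058  0.022]
nb 405 z 0.0186 mm [ 460.  -237.6] [77.4 50.3] 2.7 bb [ 0.422 -0.264  0.01 ] [ 0.5   -0.212  0.021]
wb 0
tags 1379 z 0.0111 mm [567.4  38.9] [42.1 71.8] 6.8 bb [0.543 0.002 0.01 ] [0.589 0.075 0.013]
```

View pics/wrist.png

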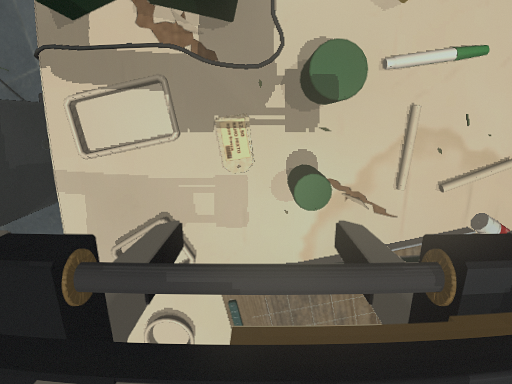

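The wrist picture shows the two plugs (335,70), (310,185), the long trough (122,117), tags (235,143), and the brick edges at the top. I'll move for a better look at the bricks.

Call:
move_arm(deltas=[0.04,-0.05,-0.02,0,0,0,1,0.08,-0.1,-0.04,0,0,0,1,0.1,-0.15,-0.05,0,0,0,1,0.1,-0.15,-0.05,0,0,0,1,0.1,-0.15,-0.05,0,0,0,1])

```text
t: 1.27
tool_pos: [0.4504, 0.1, 0.28]
orientation: [2.22, 2.221, 0.002]
force: [0.2, 0.8, -0.2]
opening: 0.093
gripper_force: 0.0
```

```bash
python3 - <<'E'
from h import *
print(robot.read_state()["tool_pos"])
p,W=cloud("wrist"); save(p,"w2.png"); np.savez("w2.npz",p=p,W=W)
def tops(p,W):
    m=(W[...,2]>.06)&(W[...,2]<.08); n,l,st,_=cv2.connectedComponentsWithStats(m.astype(np.uint8))
    for i in range(1,n):
        if st[i,4]<300: continue
        Q=W[l==i]; r=cv2.minAreaRect((Q[:,:2]*1000).astype(np.float32))
        print(st[i,:2]+st[i,2:4]//2,st[i,4],"col",np.median(p[l==i],0),"z",np.median(Q[:,2]).round(4),"mm",np.round(r[0],1),np.round(r[1],1),round(r[2],1))
f=np.load("wrist.npz"); tops(f["p"],f["W"]); print(); tops(p,W)
E
```

```text
[0.4503766  0.10001741 0.28004363]
[337  70] 2980 col [ 81. 105.  75.] z 0.0703 mm [678.6 119.8] [60.7 61.1] 84.9
[312 191] 1220 col [ 91. 114.  82.] z 0.0702 mm [657.3  -8.5] [42.8 43.3] 87.8

[492  61] 1536 col [228. 231. 111.] z 0.0699 mm [756.8 248.1] [49.7 66.4] 59.9
[208  69] 2367 col [75. 93. 69.] z 0.0704 mm [388.3 228.3] [67.  48.6] 20.4
[319  76] 3641 col [ 96. 127.  90.] z 0.0703 mm [521.5 220.4] [ 48.3 104.2] 76.6
[434 160] 1767 col [ 89. 116.  81.] z 0.07 mm [678.  120.3] [60.4 60.4] 5.2
[406 249] 569 col [ 79. 107.  73.] z 0.0699 mm [655.7  -4.1] [34.1 40.3] 88.5
```

View pics/w2.png

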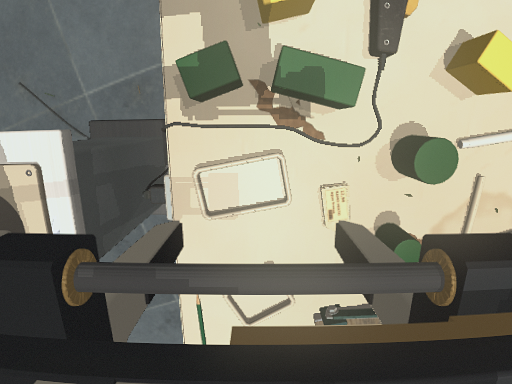

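The wrist picture shows the half brick at (209,70), long brick (319,76), trough (242,183), tags (335,203), with cord and glue gun at the right near (380,100), clear of the grasp. I'll go above the long brick.

Call:
move_arm(deltas=[0.03,0.02,0.02,0,0,0.18,1,0.06,0.04,0.04,0,0,0.36,1,0.09,0.06,0.06,0,0,0.54,1,0.12,0.071,0.08,0,0,0.72,1,0.12,0.071,0.1,0,0,0.9,1,0.12,0.071,0.12,0,0,1.08,1,0.12,0.071,0.12,0,0,1.26,1,0.12,0.071,0.12,0,0,1.44,1,0.12,0.071,0.12,0,0,1.62,1,0.12,0.071,0.12,0,0,1.805,1,0.12,0.071,0.12,0,0,1.805,1], squeeze=12)

```text
t: 2.7
tool_pos: [0.5216, 0.2192, 0.1583]
orientation: [3.119, -0.367, -0.003]
force: [0.2, 0.3, 0.6]
opening: 0.0934
gripper_force: 0.0
```

```bash
cat >> h.py <<'E'
def go(x,y,z,psi):
    s=robot.read_state(); R=Rn.from_rotvec(s["orientation"])
    T=Rn.from_euler('z',psi,degrees=True)*Rn.from_matrix([[0,1,0],[1,0,0],[0,0,-1]])
    print("psi now",np.degrees(np.arctan2(R.as_matrix()[1,1],R.as_matrix()[0,1])).round(1),"pos",s["tool_pos"].round(4),"t",round(s["t"],2))
    print("delta",R.inv().apply(np.array([x,y,z])-s["tool_pos"]).round(4),(R.inv()*T).as_rotvec().round(4))
E
python3 -c "
from h import *
go(.5215,.2204,.040,-103.4); print(robot.read_state()['q'].round(2))"
```

```text
psi now -103.4 pos [0.5216 0.2192 0.1583] t 2.7
delta [-0.0002 -0.0013  0.1183] [ 0.0011  0.0016 -0.0005]
[ 0.31  0.08  1.67 -0.    1.39  2.11]
```

Call:
move_arm(deltas=[0,0,0.04,0,0,0,1,0,0,0.08,0,0,0,1,0,0,0.105,0,0,0,1,0,0,0.118,0,0,0,1,0,0,0.118,0,0,0,1,0,0,0.118,0,0,0,0.4,0,0,0.118,0,0,0,0.4,0,0,0.118,0,0,0,0.4,0,0,0.118,0,0,0,0.4,0,0,0.118,0,0,0,0.4,0,0,0.118,0,0,0,0.4], squeeze=12)

```text
t: 4.08
tool_pos: [0.521, 0.2201, 0.0418]
orientation: [-3.12, 0.367, -0.0]
force: [-0.6, 0.0, 1.9]
opening: 0.0478
gripper_force: 12.0
```

```bash
python3 -c "
from h import *
go(.4253,.0736,.14,-79.3)"
```

```text
psi now -103.4 pos [0.521  0.2201 0.0418] t 4.08
delta [-0.0591  0.1647 -0.0982] [-1.000e-04 -1.000e-04 -4.209e-01]
```

Call:
move_arm(deltas=[0,0,-0.03,0,0,0,0.4,0,0,-0.07,0,0,0,0.4,0,0.01,-0.098,0,0,0,0.4,-0.015,0.04,-0.098,0,0,-0.1,0.4,-0.03,0.08,-0.098,0,0,-0.2,0.4,-0.045,0.12,-0.098,0,0,-0.3,0.4,-0.055,0.15,-0.098,0,0,-0.4,0.4,-0.059,0.165,-0.098,0,0,-0.421,0.4,-0.059,0.165,-0.098,0,0,-0.421,0.4,-0.059,0.165,-0.098,0,0,-0.421,0.4])

```text
t: 5.32
tool_pos: [0.4257, 0.0736, 0.1397]
orientation: [-3.128, -0.292, -0.001]
force: [0.3, -0.1, -0.6]
opening: 0.0482
gripper_force: 12.0
```

```bash
python3 -c "
from h import *
go(.4253,.0736,.046,-79.3)
p,W=cloud('wrist'); save(p,'w3.png')
for n,zz in (('rim',(.01,.024)),('brick',(.165,.18))):
  m=(abs(W[...,0]-.425)<.085)&(abs(W[...,1]-.074)<.07)&(W[...,2]>zz[0])&(W[...,2]<zz[1]);Q=W[m]
  if len(Q)>20: r=cv2.minAreaRect((Q[:,:2]*1000).astype(np.float32)); print(n,len(Q),r)
  print(np.nanmedian(Q[:,2]))"
```

```text
psi now -79.3 pos [0.4257 0.0736 0.1397] t 5.33
delta [-0.0004 -0.      0.0937] [-0.0002 -0.0004 -0.0006]
rim 944 ((479.7377014160156, 84.12490844726562), (25.910289764404297, 81.05220794677734), 10.793439865112305)
0.01869740210103297
brick 15404 ((433.06298828125, 75.28437805175781), (89.66021728515625, 79.36308288574219), 10.607450485229492)
0.16841710081270653
```

View pics/w3.png

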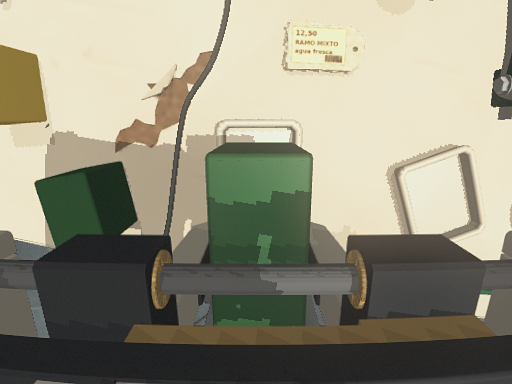

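The brick hangs straight over the trough, lined up with it ((258,200) over rim (258,130)). I'll lower, release and lift.

Call:
move_arm(deltas=[0,0,0.04,0,0,0,0.4,0,0,0.07,0,0,0,0.4,0,0,0.085,0,0,0,0.4,0,0,0.09,0,0,0,0.4,0,0,0.093,0,0,0,0.4,0,0,0.093,0,0,0,0.4,0,0,0.093,0,0,0,0.4])

```text
t: 6.25
tool_pos: [0.426, 0.0732, 0.0475]
orientation: [3.128, 0.293, 0.002]
force: [-0.5, 0.3, -0.4]
opening: 0.0478
gripper_force: 12.0
```

Call:
move_arm(deltas=[0,0,0,0,0,0,0.6,0,0,0,0,0,0,0.8,0,0,0,0,0,0,0.9,0,0,0,0,0,0,0.9,0,0,0,0,0,0,0.9,0,0,-0.03,0,0,0,0.9,0,0,-0.08,0,0,0,0.9,0,0,-0.12,0,0,0,1,0,0,-0.12,0,0,0,1])

```text
t: 7.38
tool_pos: [0.4279, 0.0734, 0.1706]
orientation: [3.128, 0.293, 0.011]
force: [-0.5, -0.1, -0.3]
opening: 0.0927
gripper_force: 0.0
```

```bash
python3 -c "
from h import *
go(.3883,.2283,.15,-69.6)
p,W=cloud('scene'); greens(p,W)
"
```

```text
psi now -79.3 pos [0.4279 0.0734 0.1706] t 7.38
delta [-0.0103 -0.1596  0.0204] [ 0.0016 -0.0071 -0.1692]
green px [231 139] 180 z 0.0684 mm [679.2 117.9] [63.7 55.5] 46.0
green px [251 161] 107 z 0.068 mm [654.6 -12.9] [42.4 37.8] 26.7
green px [148 166] 232 z 0.0682 mm [386.7 225.7] [65.9 49. ] 19.8
green px [185 184] 427 z 0.0722 mm [425.4  71.3] [108.7  51.4] 12.4
green px [352 298] 697 z 0.0638 mm [ 488.2 -574. ] [68.9 90.6] 0.7
```

Long brick is seated (top 4 mm higher, in the trough's middle). Next the half brick.

Call:
move_arm(deltas=[-0.002,-0.04,0.005,0,0,-0.05,1,-0.005,-0.08,0.01,0,0,-0.1,1,-0.008,-0.12,0.02,0,0,-0.15,1,-0.01,-0.16,0.02,0,0,-0.17,1,-0.01,-0.16,0.02,0,0,-0.17,1,-0.01,-0.16,0.02,0,0,-0.17,1])

```text
t: 8.18
tool_pos: [0.3851, 0.2279, 0.1454]
orientation: [3.091, 0.558, -0.003]
force: [0.1, -0.3, -0.1]
opening: 0.093
gripper_force: 0.0
```

```bash
python3 -c "
from h import *
go(.3883,.2283,.041,-69.6)
"
```

```text
psi now -69.5 pos [0.3851 0.2279 0.1454] t 8.18
delta [0.0033 0.0007 0.1044] [0.0006 0.0022 0.0012]
```

Call:
move_arm(deltas=[0.003,0.001,0.03,0,0,0,1,0.003,0.001,0.07,0,0,0,1,0.003,0.001,0.095,0,0,0,1,0.003,0.001,0.104,0,0,0,1,0.003,0.001,0.104,0,0,0,1,0.003,0.001,0.104,0,0,0,0.4,0.003,0.001,0.104,0,0,0,0.4,0.003,0.001,0.104,0,0,0,0.4,0.003,0.001,0.104,0,0,0,0.4,0.003,0.001,0.104,0,0,0,0.4,0.003,0.001,0.104,0,0,0,0.4])

```text
t: 9.55
tool_pos: [0.389, 0.2287, 0.0427]
orientation: [-3.092, -0.558, -0.0]
force: [-0.8, 0.5, 0.6]
opening: 0.0481
gripper_force: 12.0
```

```bash
python3 -c "
from h import *
go(.4493,-.1145,.18,-59.4); print(robot.read_state()['opening'])
f=np.load('scene.npz'); p,W=f['p'],f['W']
"
```

```text
psi now -69.6 pos [0.389  0.2287 0.0427] t 9.55
delta [-0.0634  0.3427 -0.1373] [-0.     -0.     -0.1772]
0.04811452104738939
```

Call:
move_arm(deltas=[0,0,-0.04,0,0,0,0.4,0,0,-0.09,0,0,0,0.4,0,0.01,-0.137,0,0,0,0.4,-0.01,0.05,-0.137,0,0,-0.03,0.4,-0.02,0.1,-0.137,0,0,-0.06,0.4,-0.03,0.15,-0.137,0,0,-0.09,0.4,-0.04,0.2,-0.137,0,0,-0.12,0.4,-0.05,0.25,-0.137,0,0,-0.15,0.4,-0.06,0.3,-0.137,0,0,-0.177,0.4,-0.063,0.343,-0.137,0,0,-0.177,0.4,-0.063,0.343,-0.137,0,0,-0.177,0.4,-0.063,0.343,-0.137,0,0,-0.177,0.4])

```text
t: 11.05
tool_pos: [0.4494, -0.1144, 0.1793]
orientation: [-3.03, -0.827, 0.001]
force: [0.1, 0.7, -0.4]
opening: 0.0477
gripper_force: 12.0
```

```bash
python3 -c "
from h import *
go(.4493,-.1145,.047,-59.4)
p,W=cloud('wrist'); save(p,'w4.png')
rims(p,W,dict(st=(.4493,-.1145,.075),nb=(.461,-.254,.06)))
T=W.reshape(-1,3)
# trough-frame coordinates of rim
m=(abs(T[:,0]-.4493)<.085)&(abs(T[:,1]+.1145)<.085)&(T[:,2]>.013)&(T[:,2]<.022)
Q=(T[m,:2]-[.4493,-.1145])*1000
for a in (29,30,31,32):
  c,s=np.cos(np.radians(a)),np.sin(np.radians(a)); q=Q@np.array([[c,-s],[s,c]])
  print(a,np.percentile(q,[1,99],axis=0).round(1).tolist())
"
```

```text
psi now -59.5 pos [ 0.4494 -0.1144  0.1793] t 11.05
delta [-1.000e-04  2.000e-04  1.323e-01] [-0.0011  0.0003 -0.001 ]
st 878 z 0.0187 mm [474.6 -98.9] [42.2 80.8] 28.7 bb [ 0.437 -0.144  0.01 ] [ 0.509 -0.057  0.021]
nb 685 z 0.0189 mm [ 468.9 -243.2] [53.1 76.2] 50.4 bb [ 0.429 -0.284  0.01 ] [ 0.499 -0.214  0.022]
29 [[11.0, -38.5], [50.3, 41.6]]
30 [[11.3, -38.9], [49.9, 41.2]]
31 [[10.9, -39.2], [49.9, 40.7]]
32 [[10.9, -39.3], [50.2, 40.3]]
```

View pics/w4.png

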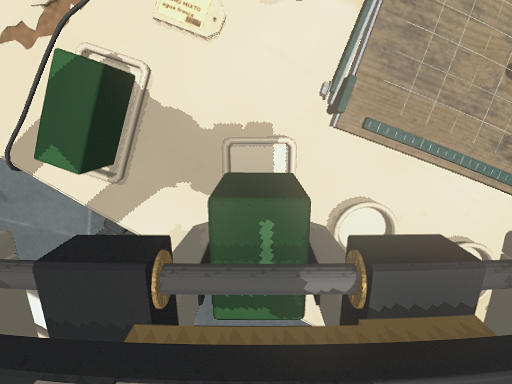

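The half brick hangs centred over the short trough (258,150); the long brick stands in its trough (95,110). Lowering.

Call:
move_arm(deltas=[0,0,0.05,0,0,0,0.4,0,0,0.1,0,0,0,0.4,0,0,0.12,0,0,0,0.4,0,0,0.128,0,0,0,0.4,0,0,0.132,0,0,0,0.4,0,0,0.132,0,0,0,0.4,0,0,0.132,0,0,0,0.4])

```text
t: 11.98
tool_pos: [0.4506, -0.1149, 0.0487]
orientation: [3.029, 0.828, 0.002]
force: [0.0, -0.8, -0.4]
opening: 0.048
gripper_force: 12.0
```

Call:
move_arm(deltas=[0,0,0,0,0,0,0.6,0,0,0,0,0,0,0.8,0,0,0,0,0,0,0.9,0,0,0,0,0,0,0.9,0,0,0,0,0,0,0.9,0,0,-0.03,0,0,0,0.9,0,0,-0.08,0,0,0,0.9,0,0,-0.12,0,0,0,1,0,0,-0.16,0,0,0,1,0,0,-0.16,0,0,0,1])

```text
t: 13.22
tool_pos: [0.4519, -0.1155, 0.2117]
orientation: [3.026, 0.828, 0.009]
force: [0.0, -0.5, -0.2]
opening: 0.093
gripper_force: 0.0
```

```bash
python3 -c "
from h import *
go(.6784,.1199,.2,0)
p,W=cloud('scene'); greens(p,W)
p,W=cloud('wrist'); rims(p,W,dict(st=(.4493,-.1145,.075),nb=(.461,-.254,.06),wb=(.474,-.399,.065)))
f=np.load('w2.npz');W=f['W']
# what is near the wide plug
f=np.load('wrist.npz');W=np.concatenate([W.reshape(-1,3),f['W'].reshape(-1,3)])
for (x,y) in ((.678,.12),(.657,-.0085)):
  d=W[:,:2]-[x,y]; r=np.hypot(*d.T); k=(r>.033)&(r<.11)&(W[:,2]>.012)&(W[:,2]<.12)
  a=np.degrees(np.arctan2(d[k,1],d[k,0]))//30*30
  for b in np.unique(a): 
    kk=a==b; print(x,b,kk.sum(),'rmin',r[k][kk].min().round(3),'zmax',W[k][kk,2].max().round(3))
"
```

```text
psi now -59.4 pos [ 0.4519 -0.1155  0.2117] t 13.22
delta [ 0.3147 -0.0875  0.0126] [ 0.0073 -0.0012 -1.0369]
green px [185 184] 419 z 0.0722 mm [424.5  72.5] [104.6  51.1] 11.5
green px [228 211] 300 z 0.0725 mm [ 449.  -116.5] [69.  47.5] 30.1
green px [353 298] 696 z 0.0639 mm [ 487.7 -574.3] [67.9 90.7] 1.0
st 1377 z 0.0187 mm [ 449.8 -113.2] [97.1 81.2] 30.7 bb [ 0.391 -0.169  0.01 ] [ 0.508 -0.058  0.022]
nb 723 z 0.019 mm [ 466.6 -247. ] [61.  76.5] 38.7 bb [ 0.423 -0.29   0.01 ] [ 0.499 -0.214  0.022]
wb 53 z 0.0175 mm [ 466.9 -351.1] [19.1  4.6] 12.1 bb [ 0.458 -0.354  0.01 ] [ 0.477 -0.348  0.021]
0.678 -180.0 1 rmin 0.108 zmax 0.012
0.678 -120.0 172 rmin 0.108 zmax 0.071
0.678 0.0 462 rmin 0.075 zmax 0.018
0.657 -120.0 57 rmin 0.1 zmax 0.067
0.657 -90.0 92 rmin 0.094 zmax 0.07
0.657 60.0 659 rmin 0.099 zmax 0.073
0.657 90.0 64 rmin 0.107 zmax 0.072
0.657 120.0 50 rmin 0.085 zmax 0.013
0.657 150.0 114 rmin 0.075 zmax 0.014
```

Half brick is seated too. Next the wide plug, keeping the present yaw.

Call:
move_arm(deltas=[0.045,-0.0125,0.002,0,0,0,1,0.095,-0.026,0.004,0,0,0,1,0.145,-0.04,0.006,0,0,0,1,0.195,-0.054,0.008,0,0,0,1,0.245,-0.068,0.01,0,0,0,1,0.29,-0.081,0.012,0,0,0,1,0.315,-0.0875,0.013,0,0,0,1,0.315,-0.0875,0.013,0,0,0,1,0.315,-0.0875,0.013,0,0,0,1])

```text
t: 14.45
tool_pos: [0.6753, 0.1202, 0.193]
orientation: [-3.03, -0.828, 0.004]
force: [-0.1, 0.0, 0.3]
opening: 0.0932
gripper_force: 0.0
```

```bash
python3 -c "
from h import *
go(.6784,.1199,.041,-59.5)
f=np.load('scene.npz');g=np.load('side.npz');W=np.concatenate([f['W'].reshape(-1,3),g['W'].reshape(-1,3)])
for x in np.arange(.56,.9,.04):
  for y in np.arange(-.2,.1,.04):
    k=(abs(W[:,0]-x)<.02)&(abs(W[:,1]-y)<.02)&(W[:,2]<.16); print(int(1000*np.nanmax(W[k,2])) if k.any() else -1,end=' ')
  print()
"
```

```text
psi now -59.4 pos [0.6753 0.1202 0.193 ] t 14.45
delta [0.0029 0.002  0.152 ] [-0.0008  0.0027  0.0014]
38 57 58 5 4 14 16 14 
32 48 66 5 5 11 13 12 
34 31 78 4 71 75 6 70 
32 33 86 84 73 73 4 73 
32 32 87 98 6 4 4 53 
31 31 31 105 5 5 4 5 
32 31 31 117 15 12 15 15 
31 32 32 135 131 13 5 3 
32 30 31 144 140 16 4 4
```

Call:
move_arm(deltas=[0.003,0.002,0.05,0,0,0,1,0.003,0.002,0.1,0,0,0,1,0.003,0.002,0.14,0,0,0,1,0.003,0.002,0.151,0,0,0,1,0.003,0.002,0.151,0,0,0,1,0.003,0.002,0.151,0,0,0,0.55,0.003,0.002,0.151,0,0,0,0.55,0.003,0.002,0.151,0,0,0,0.55,0.003,0.002,0.151,0,0,0,0.55,0.003,0.002,0.151,0,0,0,0.55])

```text
t: 15.7
tool_pos: [0.6804, 0.1208, 0.0444]
orientation: [3.03, 0.829, 0.002]
force: [-0.9, 0.1, 5.0]
opening: 0.062
gripper_force: 12.0
```

```bash
python3 -c "
from h import *
s=robot.read_state();print(s['opening'],s['gripper_force'])
go(.474,-.3985,.2,-59.5)
"
```

```text
0.06202144635875048 12.000557631254196
psi now -59.4 pos [0.6804 0.1208 0.0444] t 15.7
delta [-0.4418  0.3421 -0.1558] [ 0.0004 -0.0009  0.0015]
```

Call:
move_arm(deltas=[0,0,-0.05,0,0,0,0.55,0,0,-0.1,0,0,0,0.55,-0.01,0.01,-0.15,0,0,0,0.55,-0.05,0.04,-0.156,0,0,0,0.55,-0.09,0.07,-0.156,0,0,0,0.55,-0.13,0.1,-0.156,0,0,0,0.55,-0.17,0.13,-0.156,0,0,0,0.55,-0.21,0.16,-0.156,0,0,0,0.55,-0.25,0.19,-0.156,0,0,0,0.55,-0.29,0.22,-0.156,0,0,0,0.55])

```text
t: 16.95
tool_pos: [0.5413, -0.2175, 0.1994]
orientation: [-3.03, -0.829, 0.0]
force: [0.9, -0.6, -0.7]
opening: 0.0616
gripper_force: 12.0
```

```bash
python3 -c "
from h import *
go(.474,-.3985,.19,-59.5)
p,W=cloud('wrist'); save(p,'w5.png'); rims(p,W,dict(nb=(.461,-.254,.06),wb=(.474,-.399,.065)))
"
```

```text
psi now -59.4 pos [ 0.5413 -0.2175  0.1994] t 16.95
delta [-0.15    0.1215  0.0094] [-0.0003  0.0002  0.0016]
nb 0
wb 233 z 0.0186 mm [ 471.2 -377.2] [95.4 46.1] 11.9 bb [ 0.427 -0.409  0.01 ] [ 0.523 -0.359  0.021]
```

View pics/w5.png

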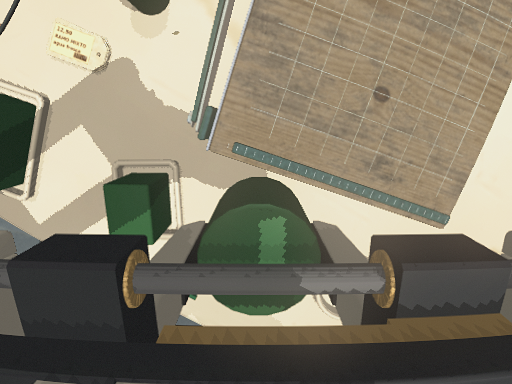

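The held plug hangs at (258,230) and the half brick sits in its trough (140,205). I'll check the plug's tilt as I go on.

Call:
move_arm(deltas=[-0.04,0.03,0,0,0,0,0.55,-0.08,0.065,0,0,0,0,0.55,-0.12,0.097,0.005,0,0,0,0.55,-0.15,0.121,0.009,0,0,0,0.55,-0.15,0.121,0.009,0,0,0,0.55,-0.15,0.121,0.009,0,0,0,0.55])

```text
t: 17.75
tool_pos: [0.4748, -0.3961, 0.1903]
orientation: [-3.03, -0.828, 0.0]
force: [0.2, 0.1, -0.4]
opening: 0.0614
gripper_force: 12.0
```

```bash
python3 -c "
from h import *
go(.474,-.3985,.048,-59.5)
p,W=cloud('wrist'); T=W.reshape(-1,3)
rims(p,W,dict(nb=(.461,-.254,.06),wb=(.474,-.399,.065)))
from scipy.optimize import least_squares
for n,(cx,cy) in dict(nb=(.461,-.254),wb=(.474,-.399)).items():
  m=(np.hypot(T[:,0]-cx,T[:,1]-cy)<.06)&(T[:,2]>.0165)&(T[:,2]<.022); Q=T[m]
  r=least_squares(lambda a:np.hypot(Q[:,0]-a[0],Q[:,1]-a[1])-a[2],[cx,cy,.04],loss='soft_l1',f_scale=.002); print(n,m.sum(),r.x.round(4))
hsv=cv2.cvtColor(p,cv2.COLOR_RGB2HSV).reshape(-1,3)
m=(np.hypot(T[:,0]-.474,T[:,1]+.3985)<.028)&(abs(T[:,2]-.216)<.01)&(hsv[:,0]>45)&(hsv[:,0]<95)&(hsv[:,1]>50);Q=T[m]
print(m.sum(),np.linalg.lstsq(np.c_[Q[:,:2]-[.474,-.3985],np.ones(len(Q))],Q[:,2],rcond=None)[0])
"
```

```text
psi now -59.4 pos [ 0.4748 -0.3961  0.1903] t 17.75
delta [-0.0019  0.0017  0.1423] [-0.0009 -0.0002  0.0012]
nb 1597 z 0.0188 mm [ 460.7 -252.3] [77.2 76.6] 52.5 bb [ 0.421 -0.291  0.01 ] [ 0.499 -0.213  0.022]
wb 1105 z 0.0189 mm [ 487.9 -389.7] [65.1 94.2] 29.0 bb [ 0.438 -0.443  0.01 ] [ 0.523 -0.349  0.022]
nb 1238 [ 0.4609 -0.2529  0.0354]
wb 902 [ 0.4751 -0.3963  0.0444]
5989 [-0.00332916  0.00233529  0.21628756]
```

Bowl centre fits within 1 mm of the held plug, which is upright.

Call:
move_arm(deltas=[0,0,0.05,0,0,0,0.55,0,0,0.1,0,0,0,0.55,0,0,0.13,0,0,0,0.55,0,0,0.138,0,0,0,0.55,0,0,0.142,0,0,0,0.55,0,0,0.142,0,0,0,0.55,0,0,0.142,0,0,0,0.55])

```text
t: 18.68
tool_pos: [0.4756, -0.3975, 0.0504]
orientation: [3.028, 0.828, 0.002]
force: [1.2, -0.3, -0.3]
opening: 0.0617
gripper_force: 12.0
```

Call:
move_arm(deltas=[0,0,0,0,0,0,0.7,0,0,0,0,0,0,0.85,0,0,0,0,0,0,1,0,0,0,0,0,0,1,0,0,0,0,0,0,1,0,0,-0.03,0,0,0,1,0,0,-0.08,0,0,0,1,0,0,-0.12,0,0,0,1,0,0,-0.16,0,0,0,1,0,0,-0.16,0,0,0,1])

```text
t: 19.92
tool_pos: [0.4765, -0.3985, 0.2137]
orientation: [3.024, 0.827, 0.006]
force: [0.3, -0.2, 0.1]
opening: 0.0931
gripper_force: 0.0
```

```bash
python3 -c "
from h import *
go(.657,-.0085,.24,20)
p,W=cloud('scene'); greens(p,W)
"
```

```text
psi now -59.4 pos [ 0.4765 -0.3985  0.2137] t 19.93
delta [ 0.3539 -0.2437 -0.0275] [ 0.0078  0.0037 -1.386 ]
green px [185 184] 428 z 0.0724 mm [425.4  71.7] [105.  51.] 10.0
green px [228 211] 300 z 0.0722 mm [ 448.  -117.1] [66.8 46.8] 29.9
green px [300 261] 352 z 0.0721 mm [ 471.1 -397.7] [61.6 58.8] 76.7
green px [353 298] 692 z 0.0639 mm [ 488.  -575.6] [88.7 67.7] 89.7
```

Wide plug is seated. Now the thin one, approached at yaw +20° to stay clear of the trimmer arm.

Call:
move_arm(deltas=[0.04,-0.027,-0.015,0,0,-0.17,1,0.08,-0.055,-0.027,0,0,-0.34,1,0.12,-0.083,-0.027,0,0,-0.51,1,0.165,-0.113,-0.027,0,0,-0.68,1,0.21,-0.144,-0.027,0,0,-0.85,1,0.255,-0.175,-0.027,0,0,-1.02,1,0.295,-0.203,-0.027,0,0,-1.19,1,0.335,-0.23,-0.027,0,0,-1.36,1,0.354,-0.244,-0.027,0,0,-1.386,1,0.354,-0.244,-0.027,0,0,-1.386,1,0.354,-0.244,-0.027,0,0,-1.386,1])

```text
t: 21.35
tool_pos: [0.6547, -0.0077, 0.2348]
orientation: [-1.805, -2.571, 0.002]
force: [-0.1, -0.1, -0.1]
opening: 0.0933
gripper_force: 0.0
```

```bash
python3 -c "
from h import *
go(.657,-.0085,.041,20)
p,W=cloud('wrist'); save(p,'w6.png');T=W.reshape(-1,3)
m=(np.hypot(T[:,0]-.657,T[:,1]+.0085)<.04)&(T[:,2]>.06)&(T[:,2]<.078);Q=T[m]
if len(Q): print(len(Q),cv2.minAreaRect((Q[:,:2]*1000).astype(np.float32)))
"
```

```text
psi now 19.9 pos [ 0.6547 -0.0077  0.2348] t 21.35
delta [-0.0015  0.0022  0.1938] [-0.0015 -0.     -0.0024]
1167 ((656.8432006835938, -8.881086349487305), (41.828948974609375, 42.973636627197266), 19.53266143798828)
```

View pics/w6.png

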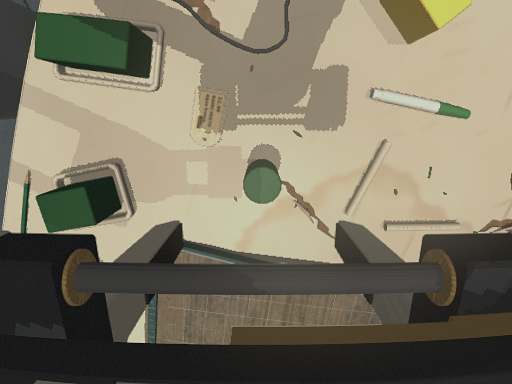

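The thin plug stands clear at (262,182); the trimmer arm lies below the picture's gripper, lower than the body will come. Descend and grip.

Call:
move_arm(deltas=[-0.001,0.002,0.05,0,0,0,1,-0.001,0.002,0.1,0,0,0,1,-0.001,0.002,0.15,0,0,0,1,-0.001,0.002,0.18,0,0,0,1,-0.001,0.002,0.193,0,0,0,1,-0.001,0.002,0.193,0,0,0,1,-0.001,0.002,0.193,0,0,0,0.35,-0.001,0.002,0.193,0,0,0,0.35,-0.001,0.002,0.193,0,0,0,0.35,-0.001,0.002,0.193,0,0,0,0.35,-0.001,0.002,0.193,0,0,0,0.35,-0.001,0.002,0.193,0,0,0,0.35])

```text
t: 22.9
tool_pos: [0.6575, -0.0068, 0.0426]
orientation: [-1.802, -2.573, 0.0]
force: [-0.3, -0.6, 0.9]
opening: 0.0434
gripper_force: 12.0
```

```bash
python3 -c "
from h import *
s=robot.read_state();print(s['opening'],s['gripper_force'])
go(.4609,-.2529,.23,0)
"
```

```text
0.0434018123420999 12.000136524438858
psi now 20.0 pos [ 0.6575 -0.0068  0.0426] t 22.9
delta [-0.164  -0.2689 -0.1873] [-0.    -0.     0.349]
```

Call:
move_arm(deltas=[0,0,-0.05,0,0,0,0.35,0,0,-0.1,0,0,0,0.35,0,0,-0.15,0,0,0,0.35,-0.02,-0.03,-0.187,0,0,0.05,0.35,-0.045,-0.075,-0.187,0,0,0.1,0.35,-0.07,-0.12,-0.187,0,0,0.15,0.35,-0.1,-0.165,-0.187,0,0,0.2,0.35,-0.125,-0.21,-0.187,0,0,0.3,0.35,-0.15,-0.25,-0.187,0,0,0.349,0.35,-0.164,-0.269,-0.187,0,0,0.349,0.35,-0.164,-0.269,-0.187,0,0,0.349,0.35,-0.164,-0.269,-0.187,0,0,0.349,0.35])

```text
t: 24.4
tool_pos: [0.4611, -0.2524, 0.2296]
orientation: [-2.221, -2.221, -0.001]
force: [0.4, -0.2, -0.4]
opening: 0.044
gripper_force: 12.0
```

```bash
python3 -c "
from h import *
from scipy.optimize import least_squares
go(.4609,-.2529,.0466,0)
p,W=cloud('wrist'); T=W.reshape(-1,3); save(p,'w7.png')
m=(np.hypot(T[:,0]-.461,T[:,1]+.254)<.05)&(T[:,2]>.0165)&(T[:,2]<.022); Q=T[m]
r=least_squares(lambda a:np.hypot(Q[:,0]-a[0],Q[:,1]-a[1])-a[2],[.461,-.254,.036],loss='soft_l1',f_scale=.002); print('bowl',m.sum(),r.x.round(4))
hsv=cv2.cvtColor(p,cv2.COLOR_RGB2HSV).reshape(-1,3)
m=(np.hypot(T[:,0]-.461,T[:,1]+.253)<.03)&(abs(T[:,2]-.257)<.006)&(hsv[:,0]>45)&(hsv[:,0]<95)&(hsv[:,1]>50);Q=T[m]
print('plug',len(Q),cv2.minAreaRect((Q[:,:2]*1000).astype(np.float32)),np.linalg.lstsq(np.c_[Q[:,:2]-[.461,-.253],np.ones(len(Q))],Q[:,2],rcond=None)[0])
"
```

```text
psi now 0.0 pos [ 0.4611 -0.2524  0.2296] t 24.4
delta [-0.0006 -0.0003  0.183 ] [ 0.0002 -0.0004  0.    ]
bowl 728 [ 0.46   -0.2518  0.0354]
plug 2925 ((460.9813232421875, -254.61349487304688), (39.55338668823242, 43.03627014160156), 20.457117080688477) [3.48511359e-03 2.53339332e-04 2.57345890e-01]
```

View pics/w7.png

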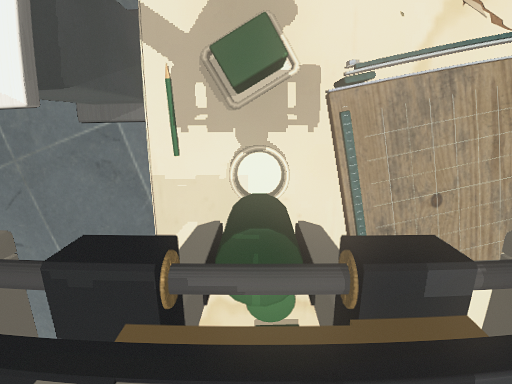

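The thin plug hangs 2 mm short of the bowl's centre (bowl at (260,173)); I'll correct this while lowering.

Call:
move_arm(deltas=[0.002,0,0.05,0,0,0,0.35,0.002,0,0.1,0,0,0,0.35,0.002,0,0.145,0,0,0,0.35,0.002,0,0.17,0,0,0,0.35,0.002,0,0.179,0,0,0,0.35,0.002,0,0.183,0,0,0,0.35,0.002,0,0.183,0,0,0,0.35,0.002,0,0.183,0,0,0,0.35])

```text
t: 25.45
tool_pos: [0.4617, -0.2514, 0.048]
orientation: [2.22, 2.22, 0.001]
force: [-0.1, -0.2, 0.2]
opening: 0.0437
gripper_force: 12.0
```

Call:
move_arm(deltas=[0,0,0,0,0,0,0.5,0,0,0,0,0,0,0.7,0,0,0,0,0,0,0.85,0,0,0,0,0,0,0.85,0,0,0,0,0,0,0.85,0,0,-0.03,0,0,0,0.85,0,0,-0.08,0,0,0,1,0,0,-0.13,0,0,0,1,0,0,-0.18,0,0,0,1,0,0,-0.22,0,0,0,1,0,0,-0.22,0,0,0,1])

```text
t: 26.82
tool_pos: [0.4625, -0.2521, 0.2712]
orientation: [2.216, 2.216, 0.002]
force: [0.5, -0.7, -0.2]
opening: 0.0929
gripper_force: 0.0
```

Call:
move_arm(deltas=[0,0.05,0,0,0,0,1,0,0.1,0,0,0,0,1,0,0.15,0,0,0,0,1,0,0.15,0,0,0,0,1,0,0.15,0,0,0,0,1])

```text
t: 27.45
tool_pos: [0.6101, -0.2507, 0.265]
orientation: [-2.219, -2.22, 0.002]
force: [0.8, 0.7, -0.2]
opening: 0.0926
gripper_force: 0.0
```

```bash
python3 -c "
from h import *
for c in ('scene','side'):
  p,W=cloud(c); greens(p,W); save(p,c+'9.png')
  rims(p,W,dict(lt=(.425,.073,.085),st=(.4493,-.1145,.075),nb=(.461,-.254,.06),wb=(.474,-.399,.065)))
a=cv2.imread('pics/scene9.png')[120:340,120:400]; cv2.imwrite('pics/fin.png',cv2.resize(a,None,fx=2.6,fy=2.6))
print(robot.read_state()['t'])
"
```

```text
green px [185 184] 422 z 0.0722 mm [425.8  71.2] [105.2  51.7] 11.5
green px [228 211] 298 z 0.0722 mm [ 448.3 -116.9] [67.4 48.2] 31.1
green px [262 234] 163 z 0.0724 mm [ 458.3 -254.7] [42.9 40.2] 50.4
green px [300 260] 354 z 0.0724 mm [ 471.9 -399.7] [59.6 61.2] 85.8
green px [353 298] 698 z 0.0638 mm [ 488.2 -574.2] [69.9 90.5] 1.5
lt 149 z 0.0167 mm [411.   65.4] [115.5 150.4] 52.2 bb [ 0.353 -0.002  0.01 ] [0.499 0.157 0.024]
st 146 z 0.0167 mm [ 447.3 -115. ] [98.8 83.1] 32.6 bb [ 0.391 -0.17   0.01 ] [ 0.507 -0.065  0.023]
nb 122 z 0.0176 mm [ 456.  -254.9] [67.  75.6] 41.7 bb [ 0.422 -0.291  0.01 ] [ 0.497 -0.215  0.023]
wb 167 z 0.0172 mm [ 468.1 -401.5] [80.  94.7] 33.9 bb [ 0.427 -0.444  0.01 ] [ 0.521 -0.351  0.023]
green px [214 170] 189 z 0.0717 mm [424.4  66. ] [104.4  50.1] 11.0
green px [224 188] 166 z 0.072 mm [ 446.6 -119.7] [66.1 49.9] 35.0
green px [231 204] 104 z 0.0722 mm [ 459.2 -259.2] [40.3 41.6] 47.3
green px [241 225] 225 z 0.073 mm [ 473.2 -403.3] [61.  54.4] 81.0
green px [255 259] 461 z 0.0655 mm [ 487.6 -577.8] [67.  88.7] 0.6
lt 86 z 0.0172 mm [422.1  56.3] [ 78.9 142. ] 87.3 bb [0.352 0.018 0.011] [0.493 0.099 0.022]
st 80 z 0.0156 mm [ 448.8 -118.2] [100.4  79.3] 29.6 bb [ 0.391 -0.174  0.01 ] [ 0.503 -0.094  0.022]
nb 70 z 0.0171 mm [ 457.9 -259.2] [71.7 76. ] 74.3 bb [ 0.42  -0.295  0.01 ] [ 0.497 -0.217  0.021]
wb 139 z 0.0171 mm [ 472.6 -407.7] [79.8 94.3] 81.9 bb [ 0.426 -0.447  0.01 ] [ 0.52  -0.363  0.022]
27.55
```

View pics/fin.png

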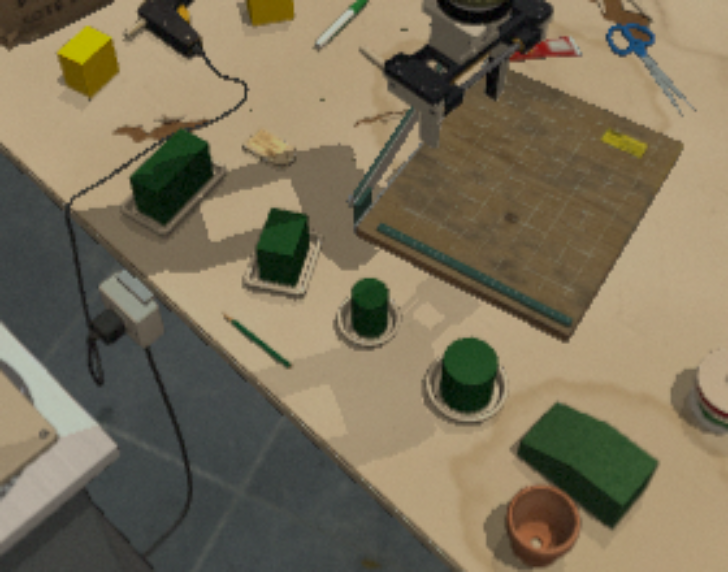

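All four pieces stand in their dishes (crop positions (172,180), (284,250), (369,312) and (469,380)). The dishes, offcut and tags haven't moved, and the arm is touching nothing.

```bash
python3 -c "
from plant import robot
print(robot.close_job())"
```

```text
the job is handed in; nothing more can be done
None
```

All four foam pieces are seated upright and released in their own dishes, with the dishes, offcut and tags left where they were; I handed the job in at about 28 s, and no verdict was returned.

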